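# Seat the kneading board against the worktop edge and clear its middle

### The job

Make the wooden kneading board ready for work. Push it away from you until the lip under its front edge is tight against the front edge of the worktop along its whole width, and push the tin and the mug that stand on it back until each touches the board's rear upstand. Do it all by pushing: lift nothing, tip nothing over, leave the butter dish in its corner of the board and do not disturb the things round the board.

Things in the scene. Friction and masses are not known exactly. Their poses are not given: they have to be found in the camera images.
- board: pale lacquered kneading board (friction about 0.3), loose, 1.1 kg: slab 318 (x) by 460 (y) by 18 mm; under its front edge a lip 18 mm thick hangs 28 mm down; an upstand 18 mm thick rises 45 mm above the slab along the rear. Origin: underside, below the middle of the upstand's front face; the slab spans x -300 to 18, y -230 to 230, z 0 to 18 mm. x away from the robot, y left, z up
- upstand_face (a point): middle of the upstand's front face (460 mm wide, looks to the robot), at (0, 0, 40) mm in the board's frame, 22 mm above the slab; the upstand's top is 63 mm above the underside. Pushing this face away from the robot, from above the slab, slides the board (about 7 N). The slab is clear for at least 40 mm in front of this face, except at the butter dish
- upstand_left (a point): point on the upstand's front face near its left end, (0, 200, 40) mm in the board's frame. The lip's rear face, which meets the worktop edge, lies parallel to the upstand's front face, 282 mm in front of it
- upstand_right (a point): the same near its right end, (0, -200, 40) mm in the board's frame. The worktop's front edge, the stop for the lip, is straight and runs along world y at x = 0.337 m: when the board is home, upstand_left and upstand_right are both at world x = 0.619 m
- tin: upright food tin with a printed paper label, cylinder of 57 mm diameter, 72 mm high, 0.18 kg, loose on the board's right or middle part, 55 to 95 mm short of the upstand. Origin: centre of its underside; z up
- mug: blue and white mug standing upright beside the tin (either may be the one further right), 92 mm high, straight round wall of 77 mm diameter, 0.21 kg, loose on the board, its handle pointing roughly to the right (-y). Origin: on its underside, 16 mm from the mug's axis towards the handle; the handle ends at y = -56 mm; z up
- mug_axis (a point): centre of the mug's round underside, (0, 16, 0) mm in the mug's frame; when the mug touches the upstand this is 39 mm from the upstand's face
- butter_dish: cream butter dish, 108 mm (x) by 142 mm (y), 14 mm high, with a loose cover on it (together about 76 mm high), in the rear left corner of the board by the upstand; it rides along with the board. Origin: centre of its underside; x and y along the board's
- butter_lid: cream cover of the butter dish, 78 x 110 x 62 mm with a bow on top, lying loose on the dish. Origin: centre of its underside
- glass_jug: glass jug with yellow plastic handle and bands, 103 mm high, about 90 mm diameter, loose on the worktop left of the board; bystander. Origin: near the centre of its underside
- yoghurt_cup: white patterned paper cup, 75 mm diameter, 84 mm high, loose on the worktop left of the board; bystander. Origin: centre of its underside
- spice_jar: spice jar with a red cap, 45 mm diameter, 106 mm high, loose at the wall behind the board; bystander. Origin: centre of its underside
There are look-alikes about, which are no part of the job. Leave any purple look-alike of the mug alone.

How it is judged (in metres and radians):
At the end, for the whole second after the job is handed in: both ends of the lip within 3 mm of the worktop's front face, board flat; tin and mug upright on the board, each within 6 mm of the upstand; butter dish still in the rear left corner of the board (within about 15 mm) with its cover on; all at rest (world x of each of upstand_left, upstand_right above 0.61595 m and height (world z) of board below 0.003 m and angle between board's own z axis and vertical below 0.02 rad and x of tin in the frame of board between -0.0347 and -0.02 m and x of mug_axis in the frame of board between -0.045 and -0.03 m and angle between each of tin, mug's own z axis and vertical below 0.1 rad and z of tin in the frame of board between 0.012 and 0.022 m and linear speed of each of tin, mug, board below 0.01 m/s and z of mug in the frame of board between 0.012 and 0.022 m and x of butter_dish in the frame of board above -0.082 m and y of butter_dish in the frame of board between 0.12 and 0.168 m and horizontal distance between butter_lid and butter_dish below 0.01 m); the robot touches nothing.
It fails at once if the board is lifted or tipped (height (world z) of board above 0.012 m or angle between board's own z axis and vertical above 0.06 rad).
It fails at once if the tin or the mug is lifted off the board or tipped (z of any of tin, mug in the frame of board above 0.028 m or angle between any of tin, mug's own z axis and vertical above 0.3 rad).
It fails at once if the butter dish is lifted, or pushed out of its corner of the board, or its cover is shifted (z of butter_dish in the frame of board above 0.028 m or x of butter_dish in the frame of board below -0.087 m or y of butter_dish in the frame of board below 0.115 m or y of butter_dish in the frame of board above 0.173 m or distance between butter_lid and butter_dish above 0.03 m).
It fails at once if the glass jug, the paper cup or the spice jar beside the board is moved by more than 20 mm (distance of any of glass_jug, yoghurt_cup, spice_jar from where it was at the start of the episode above 0.02 m).
It also fails if it takes over 67 s, if anything falls off the work surface, if the arm or the gripper's body presses on something with over 40 N, if the wrist force passes 120 N, or if a joint passes its speed limit or range.

### The arm

A 6-joint arm with a two-finger parallel gripper is mounted at the origin on a cart in front of the work surface, level with it; the furniture and walls round the work are solid. World frame = base frame: x ahead of the robot, y to its left, z up, the work surface at z = 0. Lengths are in mm, angles in rad, forces in N, time in s.
With the tool pointing down it reaches from about 275 to 1000 mm from the base axis. Payload 8.4 kg.
Tool frame: the origin (TCP) lies between the finger pads; the fingertips stand 22 mm ahead of it and the grasp point (between the pads) lies 3 mm ahead of it (r.nose_length is the z of the fingertips in the tool frame, in mm); z points along the fingers, y is the line along which they close (so a half turn about z gives the same grasp; the last joint's range is limited). The gripper opens to 85 mm and grips with 20 to 120 N. Pads are 22 mm wide; open, the fingers measure 114 mm over their backs; the gripper's body (76 mm by 85 mm) begins 54 mm behind the grasp point. The pads swing forward as they close: fully open they stand 13 mm farther back than shut.
Start: joints at [1.279, 0.353, 1.633, -0, 1.155, -0.002], TCP at [178.599, 598.941, 253.281] pointing down, gripper open.
Joint ranges: [-2.63, 2.63], [-0.92, 2.1], [0.06, 2.66], [-1.3, 4.44], [0, 2.69], [-3.02, 3.02]. Speed limits (rad/s): [2.22, 2.22, 2.79, 3.14, 3.14, 3.14].

### API

Orientations are given as [roll, pitch, yaw] about the fixed x, y, z axes, in that order (R = Rz(yaw) Ry(pitch) Rx(roll)).
In Python, from rig import r, cams gives the robot as it stands.
- The arm moves only by the shell command python3 -m handwheel 'ROWS' [FORCE]. ROWS is one flat JSON list of numbers that holds 1 to 5 rows one after another, with no inner brackets; each row has 7 numbers: a rotation vector rx, ry, rz in rad, then dx, dy, dz in mm, then the opening from 0.0 (shut) to 1.0 (fully open); each row shifts and turns the commanded pose from where the row before left it, along the tool's axes as they then stand; what a row does not reach is not made up. A row lasts 1/12 s, in which the tool goes at most 41.7 mm and 0.125 rad, less where a joint would pass 70% of its speed; a pose out of reach is approached as far as the arm can. The fingers move at their own pace and stop on an object; FORCE is the grip in N (left out, the last holds). Time passes only in rows, so rows that do not move let the fingers close. It prints the time, the measured TCP pose, the force, the opening and the grip force at its end. Input that does not fit is refused with a message, and nothing moves.
- r.sense(): the state, without advancing time (a new reading comes with each control period).
- cams.grab_frame(name): name is "side" or "top" or "wrist"; returns the picture (384x512x3 uint8, red, green, blue); there is no depth.
- cams.camera_params(name): a dict with "fx", "fy", "cx", "cy" (pixels), "dist_coeffs" ([k1, k2, p1, p2, k3] as OpenCV has them; the pictures are not rectified), "rvec" (rotation vector, rad) and "tvec" (3), from world to camera coordinates, as OpenCV has them. Camera axes: x right, y down, z forward; pixel columns grow to the right and rows downward; lengths in mm; the calibration is good to about 2 mm. A picture is of the moment at which its call begins: read the wrist's pose just before it. camera_params takes no time and is no camera call; for the wrist camera it gives the pose at the moment of the call.
- r.sign_off(): hands the job in; it is judged then, once.
The state is a dict: "clock": time; "qpos": joint angles; "qvel": joint speeds; "joint_efforts": joint torques, N m; "eef_pos": TCP position; "tcp_rot": TCP orientation; "contact_force": force on the tool from outside, world axes, zero at the start; "wrist_torque": the same for the moment, N m; "opening": opening from 0.0 (shut) to 1.0 (fully open); "grasp_force": force on a finger pad.
Only numpy, scipy, OpenCV 4.12 (cv2) and the standard library are available. Lean on these libraries where they do the work, as an engineer would, in place of code of your own. Each camera call takes 0.05 s, during which the arm holds its last target. There are 200 camera calls.

## Working session

There is one attempt and no reset: what is moved stays moved. The work goes in short steps, Python scripts to look and compute and a shell command to move; the robot and the scene stay as the last step left them, time stands still between calls to the robot, and variables do not carry over. Pictures are saved under pics/ and viewed, at most 10 in all, crops included, and the job is handed in when it is done.

```bash
mkdir -p pics; ls
python3 - <<'E'
from rig import r,cams
import cv2,numpy as np
for n in("top","side"):
    im=cams.grab_frame(n); cv2.imwrite(f"pics/{n}0.png",cv2.resize(im[:,:,::-1],(800,600),interpolation=cv2.INTER_CUBIC)); np.save(f"pics/{n}0.npy",im)
    p=cams.camera_params(n); print(n,p)
print(r.sense())
E
```

```text
pics
top {'fx': 397.1654770916883, 'fy': 397.1654770916883, 'cx': 258.8144105980285, 'cy': 191.6167598862894, 'dist_coeffs': array([-0.10276255,  0.        ,  0.        ,  0.        ,  0.        ]), 'rvec': array([ 2.15910745, -2.1028396 ,  0.17118964]), 'tvec': array([ -89.01266101,  535.20865326, 1300.45921192])}
side {'fx': 351.3424166544358, 'fy': 351.3424166544358, 'cx': 255.0554026749346, 'cy': 196.34441672392606, 'dist_coeffs': array([0.01821594, 0.        , 0.        , 0.        , 0.        ]), 'rvec': array([2.35060576e+00, 8.34331355e-04, 2.24681670e-02]), 'tvec': array([-549.90948686,  -27.82334811, 1622.09994362])}
{'clock': 0.1, 'qpos': array([ 1.27859275e+00,  3.53587623e-01,  1.63406280e+00, -2.41398182e-05,
        1.15517980e+00, -2.39180466e-03]), 'qvel': array([-4.07962717e-05,  6.28597021e-04, -1.46841010e-03,  8.07339682e-04,
       -4.79162671e-04, -3.64100440e-04]), 'joint_efforts': array([-1.02531532e-03, -6.06354618e+01, -3.42820394e+01, -9.54912889e-05,
        3.83222228e-03, -2.90158459e-05]), 'eef_pos': array([178.49530577, 598.55658592, 252.62997692]), 'tcp_rot': array([-3.14035504e+00,  1.91125796e-05,  2.85179065e+00]), 'contact_force': array([ 0.37380446, -1.2463238 ,  0.96739424]), 'wrist_torque': array([ 0.01115603, -0.00879983, -0.03038318]), 'grasp_force': 0.0, 'opening': 0.9985899178580893}
```

View pics/top0.png

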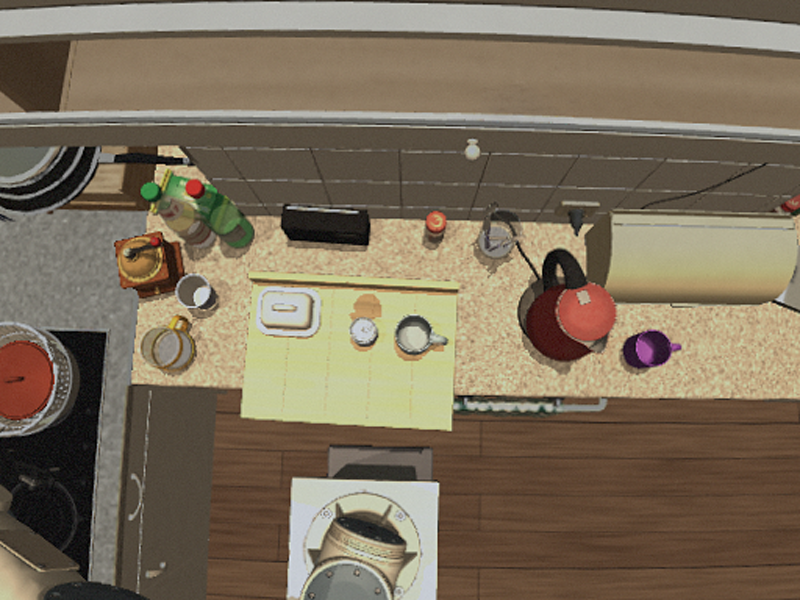

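View pics/side0.png

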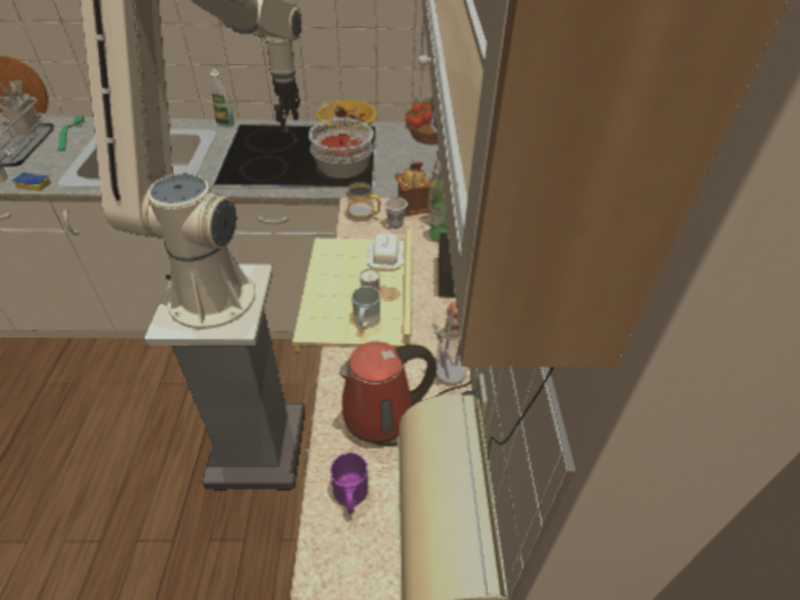

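The top view has the blue-and-white mug at (413,335), with the purple look-alike at (652,348). The tin is at (364,331), the butter dish at (288,311) and the jug at (168,350). The cup is at (196,293), the spice jar at (435,222), and the upstand runs from (250,277) to (458,287). I choose the mug and tin that stand on the board and check them in close crops.

```bash
cat > h.py <<'E'
import numpy as np,cv2
from rig import r,cams
def ray(n,uv,p=None):
    p=p or cams.camera_params(n); K=np.array([[p['fx'],0,p['cx']],[0,p['fy'],p['cy']],[0,0,1]])
    x=cv2.undistortPoints(np.array([[uv]],float),K,p['dist_coeffs'])[0,0]; R=cv2.Rodrigues(p['rvec'])[0]
    return -R.T@p['tvec'], R.T@np.array([*x,1])
def onz(n,uv,z,p=None):
    c,d=ray(n,uv,p); return c+d*(z-c[2])/d[2]
def tri(rs):
    A=b=0
    for c,d in rs:
        d=d/np.linalg.norm(d); M=np.eye(3)-np.outer(d,d); A=A+M; b=b+M@c
    return np.linalg.solve(A,b)
def px(n,X):
    p=cams.camera_params(n); K=np.array([[p['fx'],0,p['cx']],[0,p['fy'],p['cy']],[0,0,1]])
    return cv2.projectPoints(np.array([X],float),p['rvec'],p['tvec'],K,p['dist_coeffs'])[0][0,0]
def crop(im,x0,y0,w,h,s,f):
    c=cv2.resize(im[y0:y0+h,x0:x0+w,::-1],None,fx=s,fy=s,interpolation=cv2.INTER_CUBIC)
    for i in range(0,w,10):
        cv2.putText(c,str(x0+i),(i*s,10),0,.3,(0,0,255)); cv2.line(c,(i*s,12),(i*s,18),(0,0,255))
    for i in range(0,h,10):
        cv2.putText(c,str(y0+i),(0,i*s+4),0,.3,(0,0,255)); cv2.line(c,(20,i*s),(26,i*s),(0,0,255))
    cv2.imwrite(f,c)
E
python3 -c "
from h import *
crop(np.load('pics/top0.npy'),150,165,150,115,5,'pics/topc.png')
crop(np.load('pics/side0.npy'),185,140,90,85,7,'pics/sidec.png')"
```

```text
(no output)
```

View pics/topc.png

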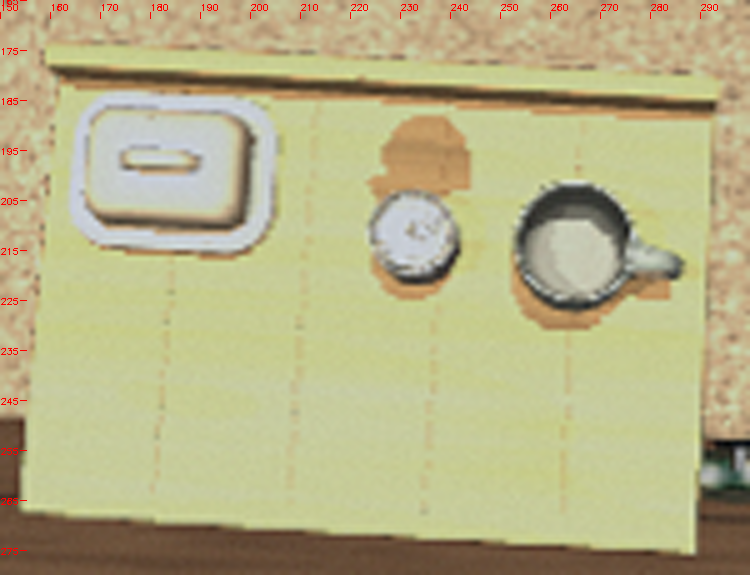

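View pics/sidec.png

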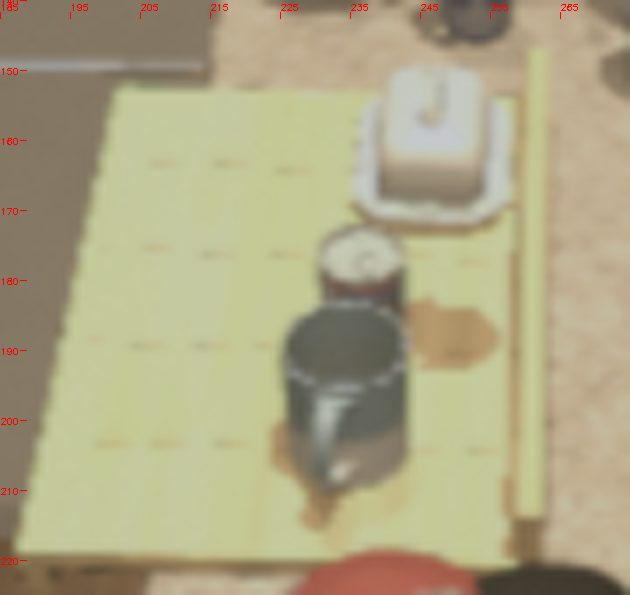

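The crops confirm the choice: the blue-and-white mug has its handle to the right (rim centre about 264.4,213.8 in the top camera), and the tin top is at about (232.5,211.4). The upstand's front top edge runs from (159.2,177.8) to (293,184.6).

Run:
```python
from h import *
np.set_printoptions(precision=1,suppress=True)
T=lambda u,v:((u+.5)/5-.5+150,(v+.5)/5-.5+165)
S=lambda u,v:((u+.5)/7-.5+185,(v+.5)/7-.5+140)
t=lambda a,b:tri([ray('top',T(*a)),ray('side',S(*b))])
print('tin',t((414,234),(362,256)),onz('top',T(414,234),90))
print('mug',t((574,246),(347,345)),onz('top',T(574,246),110))
for nm,a,z in [('ufL',(48,66),63),('ufR',(717,100),63),('urL',(46,47),63),('urR',(720,82),63),('fL',(20,512),18),('fR',(696,552),18),('baseL',(60,86),18),('baseR',(713,116),18),('handle tip',(684,266),70),('dishFR',(270,250),30),('dishR',(275,200),30),('dishF',(180,246),30)]: print(nm,onz('top',T(*a),z))
print('upstand top rear R tri',t((720,82),(543,518)),'rear L',t((46,47),(548,47)))
T0=lambda u,v:(u*.64,v*.64)
print('spice top',onz('top',T0(435,217),106),'jug',onz('top',T0(170,345),90),'cup',onz('top',T0(196,290),84))
```

```text
tin [463.8   9.3  83.9] [462.4   8.7  90. ]
mug [457.4 -95.  103.7] [455.1 -95.2 110. ]
ufL [572.9 263.5  63. ]
ufR [ 561.1 -188.9   63. ]
urL [586.  265.8  63. ]
urR [ 573.4 -190.8   63. ]
fL [273.7 274.8  18. ]
fR [ 261.1 -182.7   18. ]
baseL [567.8 266.   18. ]
baseR [ 558.3 -189.8   18. ]
handle tip [ 448.2 -168.1   70. ]
dishFR [455.7 110.9  30. ]
dishR [490.1 109.1  30. ]
dishF [456.7 172.7  30. ]
upstand top rear R tri [ 576.2 -191.2   55.2] rear L [588.6 267.2  58.7]
spice top [ 705.7 -135.5  106. ] jug [419.6 415.1  90. ] cup [539.5 370.6  84. ]
```

Measurements fit the description: board yaw is about -0.027 rad, upstand face about x=566 in the middle, board centre y about 38. The tin is at (463,9) and the mug axis at (456,-95). The board needs about 46 mm on the left and 58 mm on the right, so a central push should square it against the edge by itself. First I turn the tool square to the world and move over.

```bash
python3 -m handwheel '[0, 0, -0.0966, 0, 0, 0, 0, 0, 0, -0.0966, 0, 0, 0, 0, 0, 0, -0.0966, 0, 0, 0, 0, 0, 0, 0, 0, -20, 0, 0, 0, 0, 0, -20, -35, 0, 0]' && python3 -m handwheel '[0, 0, 0, -22, -35, 0, 0, 0, 0, 0, -22, -35, 0, 0, 0, 0, 0, -22, -35, 0, 0, 0, 0, 0, -22, -35, 0, 0, 0, 0, 0, -22, -35, 0, 0]' && python3 -m handwheel '[0, 0, 0, -22, -35, 0, 0, 0, 0, 0, -22, -35, 0, 0, 0, 0, 0, -22, -35, 0, 0, 0, 0, 0, -22, -35, 0, 0, 0, 0, 0, -22, -35, 0, 0]'
```

```text
clock: 0.52
eef_pos: [196.7, 545.5, 252.7]
tcp_rot: [3.141, -0.001, -3.138]
contact_force: [0.8, -0.2, -0.4]
opening: 0.298
grasp_force: 0.0
clock: 0.93
eef_pos: [309.0, 367.1, 253.1]
tcp_rot: [-3.141, -0.0, -3.141]
contact_force: [1.9, -0.1, 0.1]
opening: -0.002
grasp_force: 0.0
clock: 1.35
eef_pos: [419.1, 192.0, 253.3]
tcp_rot: [3.142, 0.0, -3.141]
contact_force: [0.5, 0.9, -0.2]
opening: 0.004
grasp_force: 0.0
```

```bash
python3 -m handwheel '[0, 0, 0, -25, -31, 0, 0, 0, 0, 0, -25, -31, 0, 0, 0, 0, 0, -25, -31, 0, 0, 0, 0, 0, -24, -31, 0, 0, 0, 0, 0, -18, -29, 0, 0]' && python3 -m handwheel '[0, 0, 0, 0, 0, 30, 0, 0, 0, 0, 0, 0, 30, 0, 0, 0, 0, 0, 0, 30, 0, 0, 0, 0, 0, 0, 10, 0, 0, 0, 0, 0, 0, 0, 0]'
python3 - <<'E'
from h import *
im=cams.grab_frame('wrist');cv2.imwrite('pics/w1.png',im[:,:,::-1])
im=cams.grab_frame('top');crop(im,150,155,160,120,5,'pics/t1.png')
E
```

```text
clock: 1.77
eef_pos: [537.0, 38.8, 253.1]
tcp_rot: [-3.142, 0.0, 3.141]
contact_force: [1.1, 0.4, 0.1]
opening: 0.0
grasp_force: 0.0
clock: 2.18
eef_pos: [533.6, 40.8, 150.7]
tcp_rot: [-3.141, -0.006, 3.142]
contact_force: [-0.3, 0.4, 0.2]
opening: -0.002
grasp_force: 0.0
```

View pics/w1.png

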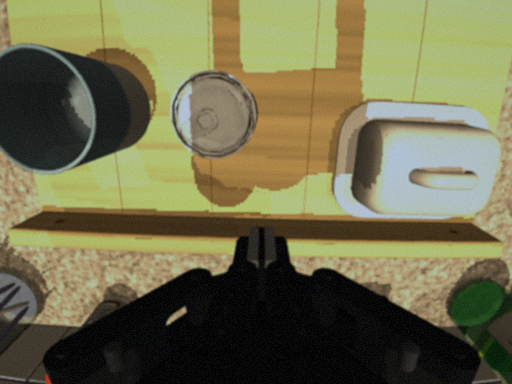

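The wrist view shows the fingers at (262,245), above the upstand. The tin is at (213,113), the mug at (45,108), the dish at (420,160), and the way down in front of the upstand face looks clear. I check the face position from this view.

Run:
```python
from h import *
np.set_printoptions(precision=1,suppress=True)
for uv in((15,229),(492,238),(262,234)): print(onz('wrist',uv,63))
print('tin',onz('wrist',(214,113),90), px('wrist',[537,38.8,128.7]))
print(r.sense()['eef_pos'])
```

```text
[ 563.5 -184.5   63. ]
[572.4 254.1  63. ]
[565.8  42.2  63. ]
tin [463.7  10.4  90. ] [256.8 241.5]
[536.   41.1 154. ]
```

The two views agree: the face is at x=565.8 at y=42. I descend to about TCP z 54.

```bash
python3 -m handwheel '[0, 0, 0, 0, 0, 30, 0, 0, 0, 0, 0, 0, 30, 0, 0, 0, 0, 0, 0, 25, 0, 0, 0, 0, 0, 0, 14, 0, 0, 0, 0, 0, 0, 0, 0]' && python3 -m handwheel '[0, 0, 0, 0, 0, 0, 0, 0, 0, 0, -4, 0, 0, 0, 0, 0, 0, -4, 0, 0, 0, 0, 0, 0, -3, 0, 0, 0, 0, 0, 0, -3, 0, 0, 0]' && python3 -m handwheel '[0, 0, 0, -3, 0, 0, 0, 0, 0, 0, -3, 0, 0, 0, 0, 0, 0, -3, 0, 0, 0, 0, 0, 0, -3, 0, 0, 0, 0, 0, 0, -3, 0, 0, 0]'
```

```text
clock: 2.7
eef_pos: [535.2, 41.2, 53.5]
tcp_rot: [-3.141, -0.002, -3.141]
contact_force: [-0.5, -0.1, 0.8]
opening: -0.002
grasp_force: 0.0
clock: 3.12
eef_pos: [550.9, 41.0, 55.4]
tcp_rot: [3.141, 0.002, -3.142]
contact_force: [-0.1, -0.3, 0.1]
opening: 0.002
grasp_force: 0.0
clock: 3.53
eef_pos: [560.8, 40.8, 53.4]
tcp_rot: [-3.141, -0.008, 3.141]
contact_force: [-12.0, 0.7, 7.2]
opening: 0.001
grasp_force: 6.0
```

```bash
for i in 1; do python3 -m handwheel '[0, 0, 0, -3, 0, 0, 0, 0, 0, 0, -3, 0, 0, 0, 0, 0, 0, -3, 0, 0, 0, 0, 0, 0, -3, 0, 0, 0, 0, 0, 0, -3, 0, 0, 0]' && python3 -m handwheel '[0, 0, 0, -3, 0, 0, 0, 0, 0, 0, -3, 0, 0, 0, 0, 0, 0, -3, 0, 0, 0, 0, 0, 0, -3, 0, 0, 0, 0, 0, 0, -3, 0, 0, 0]'; done
python3 - <<'E'
from h import *
im=cams.grab_frame('top');crop(im,150,155,160,120,5,'pics/t2.png')
E
```

```text
clock: 3.95
eef_pos: [575.9, 40.8, 53.4]
tcp_rot: [-3.141, -0.008, 3.141]
contact_force: [-11.6, 0.0, 6.0]
opening: -0.002
grasp_force: 5.8
clock: 4.37
eef_pos: [591.0, 40.8, 53.4]
tcp_rot: [-3.141, -0.008, 3.141]
contact_force: [-11.8, -0.4, 6.8]
opening: -0.001
grasp_force: 5.9
```

View pics/t2.png

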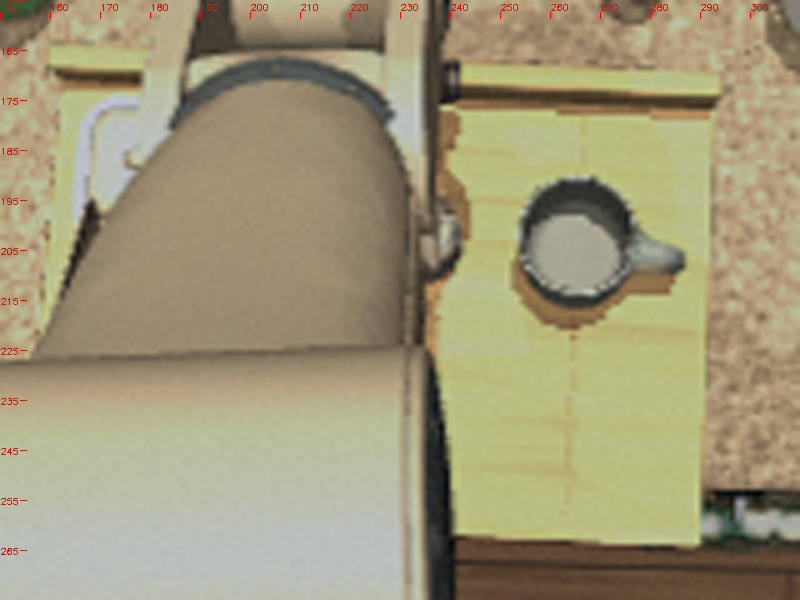

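The board slides smoothly and everything rides along (mug at (264,203), upstand right end at (293,173)). I keep going to the stop.

```bash
python3 -m handwheel '[0, 0, 0, -2, 0, 0, 0, 0, 0, 0, -2, 0, 0, 0, 0, 0, 0, -2, 0, 0, 0, 0, 0, 0, -2, 0, 0, 0, 0, 0, 0, -2, 0, 0, 0]' && python3 -m handwheel '[0, 0, 0, -1, 0, 0, 0, 0, 0, 0, -1, 0, 0, 0, 0, 0, 0, -1, 0, 0, 0, 0, 0, 0, -1, 0, 0, 0, 0, 0, 0, -1, 0, 0, 0]'
```

```text
clock: 4.83
eef_pos: [601.0, 40.8, 53.3]
tcp_rot: [-3.141, -0.008, 3.141]
contact_force: [-10.6, -0.2, 4.7]
opening: -0.003
grasp_force: 5.5
clock: 5.25
eef_pos: [604.3, 40.9, 53.0]
tcp_rot: [-3.141, -0.011, 3.141]
contact_force: [-17.2, 2.7, 8.0]
opening: -0.001
grasp_force: 8.5
```

```bash
python3 -m handwheel '[0, 0, 0, -1, 0, 0, 0, 0, 0, 0, -1, 0, 0, 0]'
python3 - <<'E'
from h import *
np.save('pics/w3.npy',cams.grab_frame('wrist')); cv2.imwrite('pics/w3.png',np.load('pics/w3.npy')[:,:,::-1])
E
```

```text
clock: 5.42
eef_pos: [605.6, 41.2, 52.8]
tcp_rot: [3.141, -0.013, 3.141]
contact_force: [-18.4, 5.3, 8.8]
opening: -0.001
grasp_force: 9.2
```

```bash
python3 -m handwheel '[0, 0, 0, -1, 0, 0, 0, 0, 0, 0, -1, 0, 0, 0, 0, 0, 0, -1, 0, 0, 0, 0, 0, 0, -1, 0, 0, 0]' && python3 -m handwheel '[0, 0, 0, -1, 0, 0, 0, 0, 0, 0, -1, 0, 0, 0]'
```

```text
clock: 5.8
eef_pos: [608.1, 41.6, 52.4]
tcp_rot: [3.141, -0.016, 3.141]
contact_force: [-25.2, 3.8, 11.8]
opening: -0.003
grasp_force: 12.8
clock: 5.97
eef_pos: [608.1, 41.4, 52.1]
tcp_rot: [-3.142, -0.02, 3.141]
contact_force: [-32.7, 5.3, 19.4]
opening: 0.001
grasp_force: 16.6
```

It has stopped hard at TCP 608.1, as expected for home. I back off, rise and look.

```bash
python3 -m handwheel '[0, 0, 0, 5, 0, 0, 0, 0, 0, 0, 10, 0, 0, 0, 0, 0, 0, 8, 0, 0, 0, 0, 0, 0, 0, 0, -20, 0, 0, 0, 0, 0, 0, -35, 0]' && python3 -m handwheel '[0, 0, 0, 0, 0, -35, 0, 0, 0, 0, 20, 0, -35, 0, 0, 0, 0, 30, 0, -15, 0, 0, 0, 0, 30, 0, 0, 0, 0, 0, 0, 0, 0, 0, 0]' ; python3 -m handwheel '[0, 0, 0, 0, 0, 0, 0, 0, 0, 0, 0, 0, 0, 0]'
python3 - <<'E'
from h import *
p=cams.camera_params('wrist'); im=cams.grab_frame('wrist')
np.save('pics/w4.npy',im); cv2.imwrite('pics/w4.png',im[:,:,::-1]); import pickle; pickle.dump(p,open('pics/w4.pkl','wb'))
E
```

```text
clock: 6.38
eef_pos: [591.4, 40.7, 106.6]
tcp_rot: [-3.141, -0.007, 3.142]
contact_force: [1.1, 0.1, 0.3]
opening: -0.002
grasp_force: 0.0
clock: 6.8
eef_pos: [509.8, 40.7, 195.1]
tcp_rot: [-3.142, -0.002, 3.142]
contact_force: [0.3, 0.4, -1.6]
opening: 0.003
grasp_force: 0.0
clock: 6.97
eef_pos: [515.3, 40.9, 194.7]
tcp_rot: [3.142, 0.002, 3.142]
contact_force: [-0.2, -0.4, -0.0]
opening: -0.001
grasp_force: 0.0
```

View pics/w4.png

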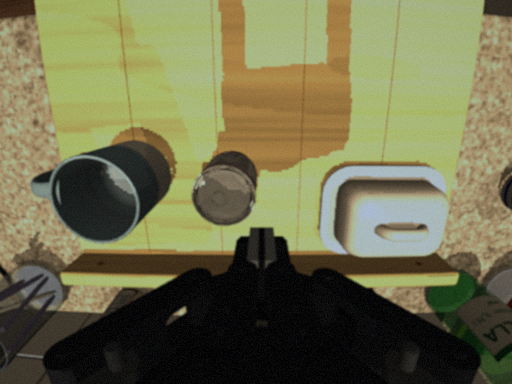

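The board now lies square: the upstand's front top edge is at about row 273 at both ends. The tin top is at (224,194), the mug rim at (97,199), and the dish is still in its corner.

Run:
```python
from h import *
import pickle
np.set_printoptions(precision=1,suppress=True)
im=np.load('pics/w4.npy').astype(float); p=pickle.load(open('pics/w4.pkl','rb'))
for c in (80,100,130,390,410,435):
    g=np.diff(im[255:282,c-2:c+3,:2].mean((1,2))); k=int(g.argmax()); w=np.clip(g[k-1:k+2],0,None); row=255+k+.5+(w*[-1,0,1]).sum()/w.sum()
    print(c,round(row,1),onz('wrist',(c,row),63,p))
print('tin',onz('wrist',(224,194),90,p),'mug',onz('wrist',(97,199),110,p))
print(r.sense()['eef_pos'])
```

```text
80 272.4 [ 616.4 -163.1   63. ]
100 272.7 [ 615.9 -139.1   63. ]
130 273.6 [ 616.1 -104.3   63. ]
390 273.6 [616.2 184.1  63. ]
410 273.4 [616.7 207.3  63. ]
435 272.6 [616.5 236.8  63. ]
tin [513.4   8.7  90. ] mug [510.9 -93.8 110. ]
[515.6  40.9 194.4]
```

The upstand is parallel to the stop within 0.3 mm. Its absolute reading of 616.3 is within calibration, and contact gives 608.1+11=619. Next is the tin, pushed with half-open fingers as a cradle.

```bash
python3 -m handwheel '[0, 0, 0, 30, -16, 0, 0.47, 0, 0, 0, 30, -16, 0, 0.47, 0, 0, 0, 0, 0, 40, 0.47, 0, 0, 0, 0, 0, 40, 0.47, 0, 0, 0, 0, 0, 30, 0.47]' && python3 -m handwheel '[0, 0, 0, 0, 0, 25, 0.47, 0, 0, 0, 0, 0, 11, 0.47, 0, 0, 0, 0, 0, 0, 0.47, 0, 0, 0, 0, 0, 0, 0.47]'
```

```text
clock: 7.43
eef_pos: [455.1, 8.6, 82.8]
tcp_rot: [-3.142, 0.002, 3.141]
contact_force: [0.5, 0.1, -0.1]
opening: 0.467
grasp_force: 0.0
clock: 7.77
eef_pos: [454.9, 8.9, 47.5]
tcp_rot: [-3.142, -0.002, 3.141]
contact_force: [0.4, 0.7, 0.1]
opening: 0.473
grasp_force: 0.0
```

```bash
python3 -m handwheel '[0, 0, 0, -5, 0, 0, 0.47, 0, 0, 0, -5, 0, 0, 0.47, 0, 0, 0, -4, 0, 0, 0.47, 0, 0, 0, -3, 0, 0, 0.47, 0, 0, 0, -3, 0, 0, 0.47]' && python3 -m handwheel '[0, 0, 0, -3, 0, 0, 0.47, 0, 0, 0, -3, 0, 0, 0.47, 0, 0, 0, -3, 0, 0, 0.47, 0, 0, 0, -3, 0, 0, 0.47, 0, 0, 0, -3, 0, 0, 0.47]' && python3 -m handwheel '[0, 0, 0, -3, 0, 0, 0.47, 0, 0, 0, -3, 0, 0, 0.47, 0, 0, 0, -3, 0, 0, 0.47, 0, 0, 0, -3, 0, 0, 0.47, 0, 0, 0, -3, 0, 0, 0.47]'
python3 - <<'E'
from h import *
im=cams.grab_frame('wrist');cv2.imwrite('pics/w5.png',im[:,:,::-1])
E
```

```text
clock: 8.18
eef_pos: [475.6, 9.0, 48.9]
tcp_rot: [3.142, 0.001, -3.142]
contact_force: [0.5, -0.7, -0.8]
opening: 0.467
grasp_force: 0.0
clock: 8.6
eef_pos: [489.4, 8.9, 48.5]
tcp_rot: [-3.142, -0.001, -3.142]
contact_force: [-3.0, -0.1, 7.4]
opening: 0.476
grasp_force: 0.0
clock: 9.02
eef_pos: [504.4, 8.9, 48.5]
tcp_rot: [-3.142, -0.001, -3.142]
contact_force: [-3.3, 0.1, 7.2]
opening: 0.469
grasp_force: 0.0
```

View pics/w5.png

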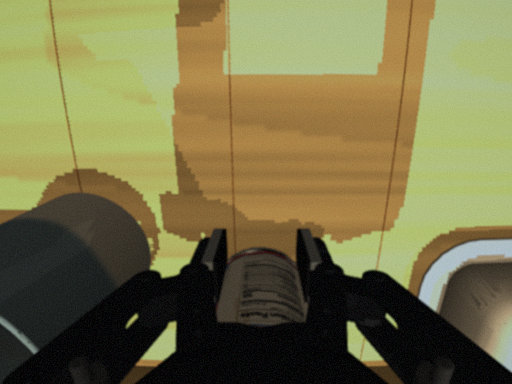

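The tin moves upright between the fingers (262,285), but 7 N upward shows that the palm or linkage rests on its lid. I back off a little, raise 9 mm and go on.

```bash
python3 -m handwheel '[0, 0, 0, 0, 0, -3, 0.47, 0, 0, 0, 4, 0, -3, 0.47, 0, 0, 0, 6, 0, -3, 0.47, 0, 0, 0, 0, 0, -3, 0.47, 0, 0, 0, 0, 0, 0, 0.47]' && python3 -m handwheel '[0, 0, 0, -4, 0, 0, 0.47, 0, 0, 0, -3, 0, 0, 0.47, 0, 0, 0, -3, 0, 0, 0.47, 0, 0, 0, -3, 0, 0, 0.47, 0, 0, 0, -3, 0, 0, 0.47]'&& python3 -m handwheel '[0, 0, 0, -3, 0, 0, 0.47, 0, 0, 0, -3, 0, 0, 0.47, 0, 0, 0, -3, 0, 0, 0.47, 0, 0, 0, -3, 0, 0, 0.47, 0, 0, 0, -3, 0, 0, 0.47]'
```

```text
clock: 9.48
eef_pos: [494.3, 9.0, 60.9]
tcp_rot: [3.142, 0.0, -3.142]
contact_force: [-0.6, 1.0, -0.6]
opening: 0.465
grasp_force: 0.0
clock: 9.9
eef_pos: [511.0, 8.9, 60.1]
tcp_rot: [-3.142, -0.0, -3.142]
contact_force: [-0.0, -0.8, -0.2]
opening: 0.467
grasp_force: 0.0
clock: 10.32
eef_pos: [525.9, 8.9, 60.3]
tcp_rot: [-3.142, -0.0, -3.142]
contact_force: [-0.9, 0.3, 0.9]
opening: 0.47
grasp_force: 0.0
```

```bash
python3 -m handwheel '[0, 0, 0, -3, 0, 0, 0.47, 0, 0, 0, -3, 0, 0, 0.47, 0, 0, 0, -3, 0, 0, 0.47, 0, 0, 0, -3, 0, 0, 0.47, 0, 0, 0, -3, 0, 0, 0.47]' && python3 -m handwheel '[0, 0, 0, -3, 0, 0, 0.47, 0, 0, 0, -3, 0, 0, 0.47, 0, 0, 0, -2, 0, 0, 0.47, 0, 0, 0, -2, 0, 0, 0.47, 0, 0, 0, -2, 0, 0, 0.47]'
python3 - <<'E'
from h import *
im=cams.grab_frame('wrist');cv2.imwrite('pics/w6.png',im[:,:,::-1])
E
```

```text
clock: 10.73
eef_pos: [540.9, 8.9, 60.3]
tcp_rot: [-3.142, -0.0, 3.142]
contact_force: [-0.6, 0.3, -0.3]
opening: 0.469
grasp_force: 0.0
clock: 11.15
eef_pos: [552.7, 8.9, 60.3]
tcp_rot: [-3.142, -0.0, -3.142]
contact_force: [-1.4, 0.8, 0.5]
opening: 0.469
grasp_force: 0.0
```

View pics/w6.png

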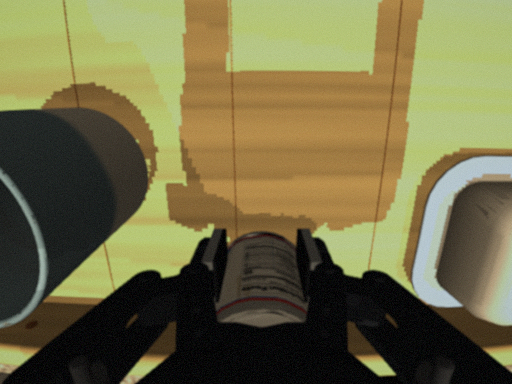

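The tin is upright in the cradle at (262,280), approaching the upstand. I go on gently until it stops.

```bash
python3 -m handwheel '[0, 0, 0, -2, 0, 0, 0.47, 0, 0, 0, -2, 0, 0, 0.47, 0, 0, 0, -1, 0, 0, 0.47, 0, 0, 0, -1, 0, 0, 0.47, 0, 0, 0, -1, 0, 0, 0.47]' && python3 -m handwheel '[0, 0, 0, -1, 0, 0, 0.47, 0, 0, 0, -1, 0, 0, 0.47]'
```

```text
clock: 11.62
eef_pos: [559.2, 9.0, 60.2]
tcp_rot: [-3.142, -0.001, -3.142]
contact_force: [-5.5, 0.0, 2.3]
opening: 0.465
grasp_force: 0.8
clock: 11.78
eef_pos: [559.3, 9.0, 59.8]
tcp_rot: [-3.142, -0.005, -3.142]
contact_force: [-11.7, 0.4, 6.1]
opening: 0.471
grasp_force: 2.5
```

The tin stopped at TCP 559.3, exactly as predicted for contact. I release it and move in front of the mug.

```bash
python3 -m handwheel '[0, 0, 0, 3, 0, 0, 0.47, 0, 0, 0, 10, 0, 0, 0.47, 0, 0, 0, 20, 0, -20, 0.47, 0, 0, 0, 20, 0, -30, 0.53, 0, 0, 0, 20, 0, -30, 0.53]' && python3 -m handwheel '[0, 0, 0, 22, -30, -10, 0.53, 0, 0, 0, 20, -35, 0, 0.53, 0, 0, 0, 4, -38, 0, 0.53, 0, 0, 0, 0, 0, 35, 0.53, 0, 0, 0, 0, 0, 35, 0.53]' && python3 -m handwheel '[0, 0, 0, 0, 0, 0, 0.53, 0, 0, 0, 0, 0, 0, 0.53]'
python3 - <<'E'
from h import *
im=cams.grab_frame('wrist');cv2.imwrite('pics/w7.png',im[:,:,::-1]); im=cams.grab_frame('top');np.save('pics/t7.npy',im)
E
```

```text
clock: 12.2
eef_pos: [486.7, 8.9, 140.2]
tcp_rot: [-3.142, -0.002, -3.142]
contact_force: [0.7, -0.3, 1.8]
opening: 0.53
grasp_force: 0.0
clock: 12.62
eef_pos: [444.2, -96.5, 81.7]
tcp_rot: [-3.14, 0.008, 3.138]
contact_force: [0.7, -0.1, -1.6]
opening: 0.527
grasp_force: 0.0
clock: 12.78
eef_pos: [440.9, -93.8, 79.5]
tcp_rot: [3.141, -0.004, 3.141]
contact_force: [0.0, 0.9, 0.6]
opening: 0.528
grasp_force: 0.0
```

```bash
python3 -m handwheel '[0, 0, 0, -6, 0, 0, 0.53, 0, 0, 0, -5, 0, 0, 0.53, 0, 0, 0, -4, 0, 0, 0.53, 0, 0, 0, -3, 0, 0, 0.53, 0, 0, 0, -3, 0, 0, 0.53]' && python3 -m handwheel '[0, 0, 0, -3, 0, 0, 0.53, 0, 0, 0, -3, 0, 0, 0.53, 0, 0, 0, -3, 0, 0, 0.53, 0, 0, 0, -3, 0, 0, 0.53, 0, 0, 0, -3, 0, 0, 0.53]' && python3 -m handwheel '[0, 0, 0, -3, 0, 0, 0.53, 0, 0, 0, -3, 0, 0, 0.53, 0, 0, 0, -3, 0, 0, 0.53, 0, 0, 0, -3, 0, 0, 0.53, 0, 0, 0, -3, 0, 0, 0.53]'
```

```text
clock: 13.3
eef_pos: [464.5, -94.0, 80.8]
tcp_rot: [-3.141, 0.001, -3.141]
contact_force: [-0.4, 0.5, -0.8]
opening: 0.529
grasp_force: 0.0
clock: 13.72
eef_pos: [478.7, -94.1, 80.2]
tcp_rot: [3.142, -0.0, 3.142]
contact_force: [-0.7, 0.8, -0.8]
opening: 0.532
grasp_force: 0.0
clock: 14.13
eef_pos: [493.9, -94.1, 80.3]
tcp_rot: [-3.142, -0.0, 3.142]
contact_force: [-0.4, 0.0, -0.2]
opening: 0.534
grasp_force: 0.1
```

```bash
python3 -m handwheel '[0, 0, 0, -3, 0, 0, 0.53, 0, 0, 0, -3, 0, 0, 0.53, 0, 0, 0, -3, 0, 0, 0.53, 0, 0, 0, -3, 0, 0, 0.53, 0, 0, 0, -3, 0, 0, 0.53]' && python3 -m handwheel '[0, 0, 0, -3, 0, 0, 0.53, 0, 0, 0, -3, 0, 0, 0.53, 0, 0, 0, -3, 0, 0, 0.53, 0, 0, 0, -3, 0, 0, 0.53, 0, 0, 0, -3, 0, 0, 0.53]'
```

```text
clock: 14.55
eef_pos: [508.9, -94.0, 80.3]
tcp_rot: [3.142, -0.0, -3.142]
contact_force: [-0.6, -0.1, 0.9]
opening: 0.528
grasp_force: 0.2
clock: 14.97
eef_pos: [523.9, -94.1, 80.3]
tcp_rot: [-3.142, -0.0, -3.142]
contact_force: [-0.2, -0.3, 1.1]
opening: 0.525
grasp_force: 0.2
```

```bash
python3 -m handwheel '[0, 0, 0, -3, 0, 0, 0.53, 0, 0, 0, -3, 0, 0, 0.53, 0, 0, 0, -2, 0, 0, 0.53, 0, 0, 0, -2, 0, 0, 0.53, 0, 0, 0, -1, 0, 0, 0.53]' && python3 -m handwheel '[0, 0, 0, -1, 0, 0, 0.53, 0, 0, 0, -1, 0, 0, 0.53, 0, 0, 0, -1, 0, 0, 0.53, 0, 0, 0, -1, 0, 0, 0.53]'
```

```text
clock: 15.38
eef_pos: [534.9, -94.1, 80.3]
tcp_rot: [-3.142, 0.0, -3.142]
contact_force: [-1.1, -0.2, -0.1]
opening: 0.534
grasp_force: 0.2
clock: 15.72
eef_pos: [538.4, -94.0, 80.2]
tcp_rot: [3.142, -0.001, 3.142]
contact_force: [-4.1, -0.0, 3.1]
opening: 0.526
grasp_force: 1.3
```

The mug touches at 538.4, as predicted. One more firm millimetre, then I retreat and look.

```bash
python3 -m handwheel '[0, 0, 0, -1, 0, 0, 0.53, 0, 0, 0, 0, 0, 0, 0.53, 0, 0, 0, 3, 0, 0, 0.53, 0, 0, 0, 10, 0, 0, 0.53, 0, 0, 0, 25, 0, 0, 0.53]' && python3 -m handwheel '[0, 0, 0, 20, 20, -20, 0.53, 0, 0, 0, 10, 25, -30, 0.53, 0, 0, 0, 0, 25, -30, 0, 0, 0, 0, 0, 25, -30, 0, 0, 0, 0, 0, 20, 0, 0]' && python3 -m handwheel '[0, 0, 0, 0, 0, 0, 0, 0, 0, 0, 0, 0, 0, 0, 0, 0, 0, 0, 0, 0, 0]'
python3 - <<'E'
from h import *
import pickle
p=cams.camera_params('wrist'); im=cams.grab_frame('wrist')
np.save('pics/w8.npy',im); cv2.imwrite('pics/w8.png',im[:,:,::-1]); pickle.dump(p,open('pics/w8.pkl','wb'))
E
```

```text
clock: 16.13
eef_pos: [504.0, -94.4, 80.8]
tcp_rot: [-3.141, 0.004, -3.141]
contact_force: [-0.2, -0.2, 0.4]
opening: 0.529
grasp_force: 0.0
clock: 16.55
eef_pos: [473.8, 22.3, 195.5]
tcp_rot: [3.141, 0.009, 3.141]
contact_force: [1.6, -0.7, 0.4]
opening: 0.114
grasp_force: 0.0
clock: 16.8
eef_pos: [470.9, 20.6, 189.8]
tcp_rot: [-3.141, -0.001, -3.141]
contact_force: [-0.2, 0.4, -0.6]
opening: 0.002
grasp_force: 0.0
```

View pics/w8.png

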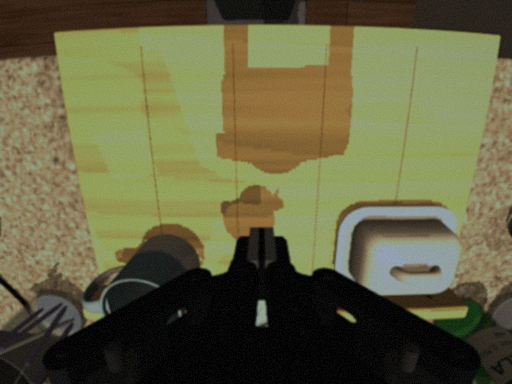

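The mug is upright against the upstand at (150,290), and the tin is hidden by the hand. The slab's front edge runs from (57,34) to (498,36). I check the squareness from it and compare it with the worktop edge.

Run:
```python
from h import *
import pickle
np.set_printoptions(precision=1,suppress=True)
im=np.load('pics/w8.npy').astype(float); p=pickle.load(open('pics/w8.pkl','rb'))
def edge(c,a,b):
    g=np.abs(np.diff(im[a:b,c-2:c+3,1].mean(1))); k=int(g.argmax()); k=min(max(k,1),len(g)-2); w=g[k-1:k+2]; return a+k+.5+(w*[-1,0,1]).sum()/w.sum()
for c in (70,100,140,180,380,420,460,485):
    e=edge(c,18,48); print(c,round(e,1),onz('wrist',(c,e),18,p))
for c in (20,45,503,508):
    e=edge(c,42,68); print('top edge',c,round(e,1),onz('wrist',(c,e),0,p))
for c in (455,462): e=edge(c,296,313); print('upst',c,round(e,1),onz('wrist',(c,e),63,p))
print('mug rim',onz('wrist',(147,304),110,p))
```

```text
70 30.5 [ 318.6 -171.2   18. ]
100 28.6 [ 318.6 -139.2   18. ]
140 26.5 [318.5 -98.   18. ]
180 25.3 [318.6 -58.1  18. ]
380 26.4 [318.4 137.2  18. ]
420 28.5 [318.5 178.3  18. ]
460 31.3 [318.7 221.3  18. ]
485 33.4 [318.7 249.5  18. ]
top edge 20 56.7 [ 336.9 -247.8    0. ]
top edge 45 55.2 [ 337.3 -216.5    0. ]
top edge 503 57.7 [337.7 290.5   0. ]
top edge 508 58.4 [338. 297.   0.]
upst 455 306.4 [616.2 248.9  63. ]
upst 462 306.3 [616.7 258.   63. ]
mug rim [567.4 -84.2 110. ]
```

The lip is home: the front edge is at 318.6 against 319 and square within 0.3 mm. The mug rim estimate was crude because part of the rim is hidden. I move the arm aside and check both items numerically in the top view by fitting their projected rim circles.

```bash
python3 -m handwheel '[0, 0, 0, 20, 30, -20, 0, 0, 0, 0, 10, 38, -10, 0, 0, 0, 0, 10, 38, 0, 0, 0, 0, 0, 10, 38, 0, 0, 0, 0, 0, 10, 38, 0, 0]' >/dev/null&& python3 -m handwheel '[0, 0, 0, 10, 38, 0, 0, 0, 0, 0, 10, 38, 0, 0, 0, 0, 0, 10, 38, 0, 0, 0, 0, 0, 10, 38, 0, 0, 0, 0, 0, 10, 38, 0, 0]' && python3 -m handwheel '[0, 0, 0, 0, 0, 0, 0, 0, 0, 0, 0, 0, 0, 0]'
cat > fit.py <<'E'
from h import *
np.set_printoptions(precision=1,suppress=True)
def fit(im,n,x0,y0,z,rad,s=18):
    p=cams.camera_params(n); K=np.array([[p['fx'],0,p['cx']],[0,p['fy'],p['cy']],[0,0,1]])
    g=cv2.GaussianBlur(im.astype(np.float32).mean(2),(0,0),.7); m=np.hypot(cv2.Sobel(g,5,1,0),cv2.Sobel(g,5,0,1))
    a=np.linspace(0,2*np.pi,120); best=[]
    for x in np.arange(x0-s,x0+s+.1,1):
        for y in np.arange(y0-s,y0+s+.1,1):
            P=np.c_[x+rad*np.cos(a),y+rad*np.sin(a),0*a+z]
            q=cv2.projectPoints(P,p['rvec'],p['tvec'],K,p['dist_coeffs'])[0][:,0].astype(np.float32)
            best.append((float(np.minimum(cv2.remap(m,q[:,:1],q[:,1:],1),150).mean()),x,y))
    return sorted(best)[-3:]
if __name__=='__main__':
    a=np.load('pics/top0.npy'); b=cams.grab_frame('top'); np.save('pics/t9.npy',b)
    for n,i in(('before',a),('after',b)):
        d=0 if n=='before' else 125
        print(n,'tin',fit(i,'top',463+d,9,90,28.5),'mug',fit(i,'top',456+d,-94,110,38.5))
    for c in (170,285):
        print('upstand',c,[round(float(v)) for v in b[158:180,c,1]])
E
python3 fit.py
```

```text
clock: 17.68
eef_pos: [361.2, 393.6, 219.3]
tcp_rot: [-3.14, -0.001, 3.14]
contact_force: [0.5, 0.2, -0.5]
opening: 0.002
grasp_force: 0.0
clock: 17.85
eef_pos: [361.3, 393.5, 219.1]
tcp_rot: [-3.14, -0.001, -3.14]
contact_force: [-0.8, -1.0, -0.7]
opening: 0.001
grasp_force: 0.0
before tin [(125.0435562133789, np.float64(456.0), np.float64(5.0)), (125.08048248291016, np.float64(457.0), np.float64(6.0)), (126.23029327392578, np.float64(457.0), np.float64(5.0))] mug [(143.2557830810547, np.float64(453.0), np.float64(-93.0)), (143.33355712890625, np.float64(454.0), np.float64(-92.0)), (143.7307586669922, np.float64(453.0), np.float64(-92.0))]
after tin [(131.39093017578125, np.float64(581.0), np.float64(8.0)), (132.44564819335938, np.float64(582.0), np.float64(7.0)), (132.7604522705078, np.float64(582.0), np.float64(6.0))] mug [(147.23880004882812, np.float64(579.0), np.float64(-88.0)), (147.44793701171875, np.float64(581.0), np.float64(-88.0)), (147.46359252929688, np.float64(580.0), np.float64(-88.0))]
upstand 170 [199, 194, 181, 203, 209, 212, 202, 116, 53, 64, 125, 201, 211, 211, 208, 207, 186, 204, 212, 210, 210, 211]
upstand 285 [201, 213, 206, 192, 186, 208, 210, 211, 214, 197, 87, 62, 81, 152, 155, 209, 207, 146, 103, 100, 81, 78]
```

Run:
```python
from h import *
np.set_printoptions(precision=1,suppress=True)
print(onz('top',(170,165),63),onz('top',(285,167.7),63), onz('top',(170,165),63)-onz('top',(285,167.7),63))
b=np.load('pics/t9.npy')
for c in(170,200,230,250,285): print(c,b[250:268,c,1])
```

```text
[618.2 229.4  63. ] [ 618.4 -161.2   63. ] [ -0.2 390.6   0. ]
170 [206 208 212 211 172  68  81  84  82  83  79  76  75  80  69  60  75  78]
200 [210 209 211 208 212 184  67  76  82  81  80  79  80  76  79  67  51  77]
230 [211 209 210 209 211 211 106  67  67  70  77  77  76  73  73  83  68  48]
250 [209 207 209 213 209 210 213  68  71  75  81  79  75  76  78  79  80  52]
285 [211 210 209 209 211 209 209 209 148 146 148 145  87  65  56  67  79  79]
```

The upstand reads 618.2 and 618.4 in the top view, so the board is square and home. The mug is at 580, and the tin has moved about 125 mm, stopping hard where contact was expected. Handing in.

```bash
python3 -c "
from rig import r
print(r.sign_off())"
```

```text
the job is handed in; nothing more can be done
None
```

I handed the job in without seeing a verdict: the board's lip measures tight and square against the worktop edge, the mug and tin stand against the upstand, and the butter dish is in its corner; the tin's final contact was judged by push force, not a clear picture.

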